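# Hold the recessed reset of the tripped alarm channel

### The arm

A 7-joint arm with a two-finger parallel gripper is mounted at the origin on a cart in front of the work surface, level with it; the furniture and walls round the work are solid. World frame = base frame: x ahead of the robot, y to its left, z up, the work surface at z = 0. Lengths are in m, angles in rad, forces in N, time in s.
With the tool pointing down it reaches from about 0.4 to 0.85 m from the base axis. Payload 10.4 kg.
Tool frame: the origin (TCP) lies between the finger pads; the fingertips stand 8 mm ahead of it and the grasp point (between the pads) lies 11 mm behind it; z points along the fingers, x is the direction in which the jaws open and shut, and the axes are right-handed (so a half turn about z gives the same grasp; the last joint's range is limited). The gripper opens to 87 mm and grips with 3 to 60 N. Pads are 19 mm wide; open, the fingers measure 117 mm over their backs; the gripper's body (75 mm by 190 mm) begins 51 mm behind the grasp point.
Start: joints at [1.317, 0.332, -0.065, 1.46, 0.022, 1.35, -0.088], TCP at [0.143, -0.608, 0.231] pointing down, gripper open.
Joint ranges: [-2.6, 2.6], [-0.5, 2.12], [-1.47, 1.34], [0.16, 2.42], [-1.27, 4.41], [0.06, 2.06], [-2.6, 2.6]. Speed limits (rad/s): [2.22, 2.22, 2.79, 2.79, 3.14, 3.14, 3.14].

### API

Orientations are given as a unit quaternion [x, y, z, w].
In Python, from bench import r, viewer gives the robot as it stands.
- The arm moves only by the tool apply_moves, never from a script. Its argument "increments" is a list of rows, each an object with "grip": the closure in counts, from 0 (fully open) to 255 (shut); "xyz": the shift along the tool's x, y, z in mm, a list of three; "rotation": the turn, a rotation vector about the tool's x, y, z in degrees, a list of three. A call has 1 to 5 rows; each row is the pose to reach, as a shift and turn from the pose measured when the call began, along the tool's axes at that moment; what a row does not reach only later rows make up. A row lasts 1/8 s, in which the tool goes at most 62.5 mm and 10.7 degrees, less where a joint would pass 70% of its speed; a pose out of reach is approached as far as the arm can. A call with a gripper value outside its range is refused whole. The fingers move at their own pace and stop on an object; "squeeze" is the grip in N (left out, the last holds). Time passes only in rows, so rows that repeat a pose let the fingers close. It gives the time, the measured TCP pose, the force and the opening at its end, in the units of the state.
- r.read_state(): the state, without advancing time (a new reading comes with each control period).
- viewer.camera(name): name is "scene" or "top" or "wrist"; returns a dict with "img" (480x640x3 uint8, blue, green, red), "range_z" (480x640 float32, m along the optical axis (not along the pixel's ray), 0 where there is no reading), "vertical_fov" (degrees; the focal length in pixels is half the picture's height over the tangent of half this angle, whatever the lens; pixels are square), "cx", "cy" (the principal point, pixels), "D" ([k1, k2, p1, p2, k3] as OpenCV has them; the pictures are not rectified), "rvec" (rotation vector, rad) and "tvec" (3), from world to camera coordinates, as OpenCV has them. Camera axes: x right, y down, z forward; pixel columns grow to the right and rows downward; lengths in m; the calibration is good to about 2 mm. A picture is of the moment at which its call begins.
- r.close_job(): hands the job in, once; it reports no verdict.
The state is a dict: "time": time; "joint_positions": joint angles; "joint_vel": joint speeds; "joint_torque": joint torques, N m; "ee_pos": TCP position; "eef_rot": TCP orientation; "ft_force": force on the tool from outside, world axes, zero at the start; "torque": the same for the moment, N m; "width": finger opening in m.
Only numpy, scipy, OpenCV 4.12 (cv2) and the standard library are available. Lean on these libraries where they do the work, as an engineer would, in place of code of your own. Each camera call takes 0.05 s, during which the arm holds its last target.

### The job

One channel of the grey alarm unit has tripped: it is the one with the red lamp above it. Pick up the red-handled screwdriver, push its tip through the round hole in the front panel below the red lamp and press the yellow reset button behind it fully in; leave the other two buttons unpressed and the things standing about where they are. Finish while the screwdriver, still in the gripper, is holding the button down; do not let go or draw back.

Things in the scene. Friction and masses are not known exactly. Their poses are not given: they have to be found in the camera images.
- screwdriver: slotted screwdriver, red handle, lying on the worktop, 190 long, about 70 g. Origin: middle of its length, on its underside; +y to the handle's end, -y to the tip, z up. Handle (24 thick, 25 wide) from y = +7 to +95, axis 12 above the underside; straight 6 mm shaft on the same axis from y = +7 to the tip at y = -95. Balances at about y = +43.
- driver_tip (a point): the centre of the screwdriver's tip, on its axis, 95 mm from its origin; axes as the screwdriver's
- driver_handle (a point): the middle of the red handle, on the screwdriver's axis, 45 mm from its origin and 140 mm behind the tip; a good place to grip, across the handle
- alarm_unit: grey alarm unit fixed to the worktop, 120 deep (x), 170 wide (y), 106 high; origin: centre of its underside. Its white upright front panel (x = -55) looks along its -x; +x points into the unit. Three holes in the panel, 46 mm apart, centres 60 mm above the worktop, one a channel. On top, straight above each hole, 21 mm behind the panel face, a lamp: one red (the tripped channel), two green.
- hole_0 (a point): centre of the mouth of the left (+y) hole, in the face of the front panel; axes as the unit's (x points straight into the hole). Round hole 18 mm across through a 12 mm panel, ringed by a black collar 1.5 mm proud; the yellow reset button (23 mm disc) lies behind it, 16 mm in from the panel face
- hole_1 (a point): centre of the mouth of the middle hole, in the face of the front panel; axes as the unit's (x points straight into the hole). Round hole 18 mm across through a 12 mm panel, ringed by a black collar 1.5 mm proud; the yellow reset button (23 mm disc) lies behind it, 16 mm in from the panel face
- hole_2 (a point): centre of the mouth of the right (-y) hole, in the face of the front panel; axes as the unit's (x points straight into the hole). Round hole 18 mm across through a 12 mm panel, ringed by a black collar 1.5 mm proud; the yellow reset button (23 mm disc) lies behind it, 16 mm in from the panel face
- reset_0 (a joint): travel of the yellow button behind the left hole, m: 0 = out, 0.008 = fully pressed in (straight into the unit). Spring: about 2 N to start, 5 N fully in; it springs back when let go
- reset_1 (a joint): travel of the yellow button behind the middle hole, m: 0 = out, 0.008 = fully pressed in (straight into the unit). Spring: about 2 N to start, 5 N fully in; it springs back when let go
- reset_2 (a joint): travel of the yellow button behind the right hole, m: 0 = out, 0.008 = fully pressed in (straight into the unit). Spring: about 2 N to start, 5 N fully in; it springs back when let go
- lamp_red: red lamp lens, 20 mm across, 11 high, on top of the unit above the hole of the tripped channel; origin at the centre of its foot. It does not change during the job
- lamp_green_a: green lamp lens, 20 mm across, 11 high, above a channel that is in order; origin at the centre of its foot
- lamp_green_b: green lamp lens, 20 mm across, 11 high, above a channel that is in order; origin at the centre of its foot
- spanner_a: open-ended steel spanner lying flat, 20 x 132 x 5 mm, a bystander; origin at the centre of its underside
- spanner_b: smaller open-ended steel spanner lying flat, 16 x 114 x 5 mm, a bystander; origin at the centre of its underside
- beaker_50: small clear glass beaker, 46 x 50 x 58 mm, a bystander; origin at the centre of its underside
- bottle_100a: squat clear bottle with a blue cap, 57 x 57 x 111 mm, a bystander; origin at the centre of its underside

How it is judged:
On the way, in this order (a step that is already met when the one before it is completed fails the run):
1. the screwdriver is picked up and held clear of the worktop (contact force between the fingers and screwdriver above 2 N and height (world z) of driver_handle above 0.04 m and height (world z) of driver_tip above 0.03 m), for 0.1 s.
2. its tip is inside the hole below the red lamp (((horizontal distance between lamp_red and hole_0 below 0.03 m and x of driver_tip in the frame of hole_0 above 0.004 m and y of driver_tip in the frame of hole_0 between -0.01 and 0.01 m and z of driver_tip in the frame of hole_0 between -0.01 and 0.01 m) or (horizontal distance between lamp_red and hole_1 below 0.03 m and x of driver_tip in the frame of hole_1 above 0.004 m and y of driver_tip in the frame of hole_1 between -0.01 and 0.01 m and z of driver_tip in the frame of hole_1 between -0.01 and 0.01 m) or (horizontal distance between lamp_red and hole_2 below 0.03 m and x of driver_tip in the frame of hole_2 above 0.004 m and y of driver_tip in the frame of hole_2 between -0.01 and 0.01 m and z of driver_tip in the frame of hole_2 between -0.01 and 0.01 m))), for 0.1 s.
At the end, for the whole second after the job is handed in: Through the last second the gripper holds the screwdriver (over 2 N, handle over 40 mm up), its tip is over 16 mm deep in the hole below the red lamp, within 10 mm of its axis, and presses that reset button over 5 mm of its 8 mm in, with over 1.5 N (contact force between the fingers and screwdriver above 2 N and height (world z) of driver_handle above 0.04 m and ((horizontal distance between lamp_red and hole_0 below 0.03 m and value of joint reset_0 above 0.005 m and contact force between screwdriver and reset_0 above 1.5 N and x of driver_tip in the frame of hole_0 above 0.016 m and y of driver_tip in the frame of hole_0 between -0.01 and 0.01 m and z of driver_tip in the frame of hole_0 between -0.01 and 0.01 m) or (horizontal distance between lamp_red and hole_1 below 0.03 m and value of joint reset_1 above 0.005 m and contact force between screwdriver and reset_1 above 1.5 N and x of driver_tip in the frame of hole_1 above 0.016 m and y of driver_tip in the frame of hole_1 between -0.01 and 0.01 m and z of driver_tip in the frame of hole_1 between -0.01 and 0.01 m) or (horizontal distance between lamp_red and hole_2 below 0.03 m and value of joint reset_2 above 0.005 m and contact force between screwdriver and reset_2 above 1.5 N and x of driver_tip in the frame of hole_2 above 0.016 m and y of driver_tip in the frame of hole_2 between -0.01 and 0.01 m and z of driver_tip in the frame of hole_2 between -0.01 and 0.01 m))); the arm keeps its last pose, push and grip.
It fails at once if the reset button of a channel with a green lamp is pressed more than 3 mm ((not (horizontal distance between lamp_red and hole_0 below 0.03 m) and value of joint reset_0 above 0.003 m) or (not (horizontal distance between lamp_red and hole_1 below 0.03 m) and value of joint reset_1 above 0.003 m) or (not (horizontal distance between lamp_red and hole_2 below 0.03 m) and value of joint reset_2 above 0.003 m)).
It fails at once if a bystander (spanner, beaker or bottle) is moved more than 30 mm (distance of any of spanner_a, spanner_b, beaker_50, bottle_100a from where it was at the start of the episode above 0.03 m).
It also fails if it takes over 38 s, if anything falls off the work surface, if the arm or the gripper's body presses on something with over 40 N, if the wrist force passes 120 N, or if a joint passes its speed limit or range.

## Working session

There is one attempt and no reset: what is moved stays moved. The work goes in short steps, Python scripts to look and compute and a tool call to move; the robot and the scene stay as the last step left them, time stands still between calls to the robot, and variables do not carry over. Pictures are saved under pics/ and viewed, and the job is handed in when it is done.

Besides the shell and the picture viewer there is one more tool, called as name([rows], argument=value, ...), one row to a line, values as JSON. apply_moves: Moves the arm, as the interface text tells. Its arguments: {"type":"object","properties":{"increments":{"type":"array","items":{"type":"object","properties":{"grip":{"type":"number"},"xyz":{"type":"array","items":{"type":"number"}},"rotation":{"type":"array","items":{"type":"number"}}}}},"squeeze":{"type":"number"}},"required":["increments"]}

```bash
ls; mkdir -p pics; python3 - <<'E'
from bench import r, viewer
import cv2
s=r.read_state(); print({k:s[k] for k in('time','ee_pos','eef_rot','ft_force','width')})
for n in('scene','top','wrist'):
    c=viewer.camera(n); cv2.imwrite(f'pics/{n}0.png',c['img']); print(n,c['vertical_fov'],c['cx'],c['cy'],c['D'],c['rvec'],c['tvec'])
E
```

```text
pics
{'time': 0.0, 'ee_pos': array([ 0.14286648, -0.60805915,  0.2297206 ]), 'eef_rot': array([ 7.83823383e-01, -6.20983398e-01, -5.91175928e-04, -4.18329305e-04]), 'ft_force': array([ 0.24293183, -0.00874539,  1.18519155]), 'width': 0.08688505937737923}
scene 43.53450525341533 316.854429514509 237.3217600398051 [-0.0850556  0.         0.         0.         0.       ] [ 1.11198434 -2.13736488  1.20405119] [0.34430008 0.32923437 0.86075748]
top 52.5295089321209 308.8037827273783 236.21230885390577 [0.02432904 0.         0.         0.         0.        ] [ 2.14066713 -2.12781082  0.17226232] [-0.01052031  0.63273632  0.99255372]
wrist 59.32874847221896 319.46556430549344 240.88075637080368 [-0.00424205  0.          0.          0.          0.        ] [-2.27707466  1.80420992  0.26271922] [-0.62541675 -0.0341915   0.39123863]
```

View pics/scene0.png

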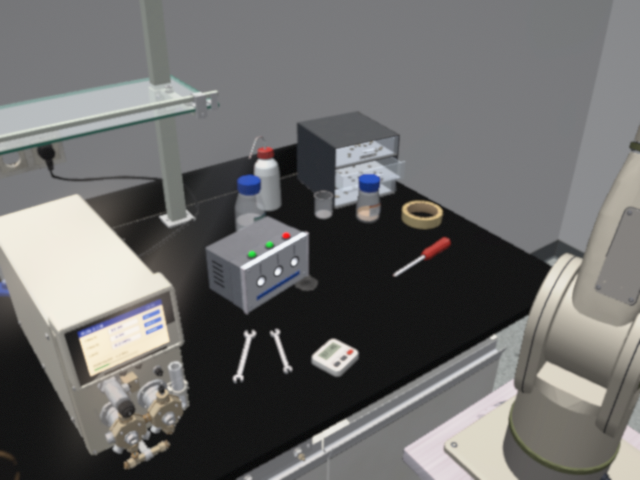

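View pics/top0.png

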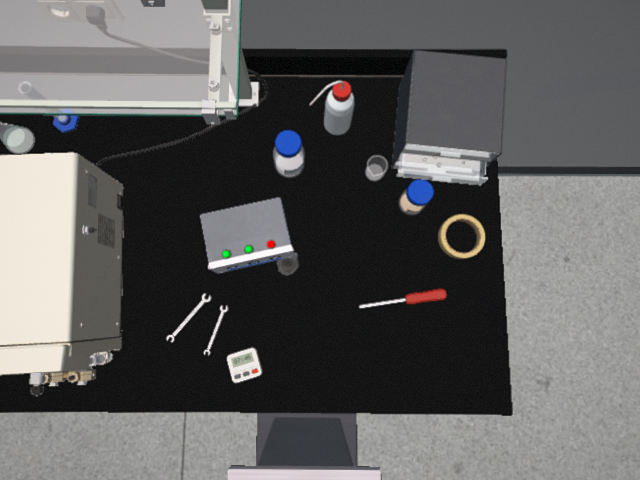

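View pics/wrist0.png

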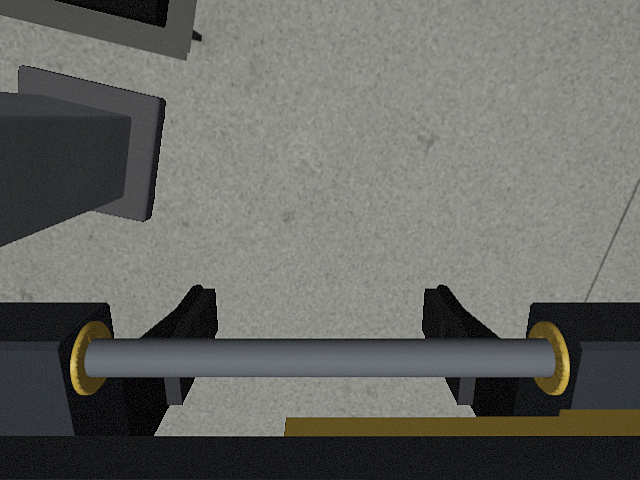

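The unit has its red lamp on the right: scene pixel (286,237), top pixel (271,244). That makes it hole_2. The screwdriver lies at top pixels (360,306) to (446,295), and a dark disc sits near the unit's right front corner at (288,263). Next I'll measure.

```bash
cat > h.py <<'E'
from bench import r, viewer
import cv2, numpy as np
from scipy.spatial.transform import Rotation as R
def cam(n):
    c=viewer.camera(n); f=240/np.tan(np.radians(c['vertical_fov']/2))
    c['K']=np.array([[f,0,c['cx']],[0,f,c['cy']],[0,0,1.]]); c['Dv']=np.array(c['D'],float)
    c['Rm']=cv2.Rodrigues(np.array(c['rvec'],float))[0]; c['t']=np.array(c['tvec'],float).reshape(3); return c
def rays(c,px):
    u=cv2.undistortPoints(np.array(px,float).reshape(-1,1,2),c['K'],c['Dv']).reshape(-1,2)
    d=np.c_[u,np.ones(len(u))]@c['Rm']; o=-c['Rm'].T@c['t']; return o,d
def onz(c,px,z):
    o,d=rays(c,px); return o+d*((z-o[2])/d[:,2])[:,None]
def dep(c,px):
    o,d=rays(c,px); p=np.round(np.array(px)).astype(int).reshape(-1,2); return o+d*c['range_z'][p[:,1],p[:,0]][:,None]
def proj(c,P):
    return cv2.projectPoints(np.array(P,float).reshape(-1,1,3),np.array(c['rvec'],float),c['t'],c['K'],c['Dv'])[0].reshape(-1,2)
def tri(c1,p1,c2,p2):
    o1,d1=rays(c1,[p1]);o2,d2=rays(c2,[p2]);A=np.c_[d1[0],-d2[0]]
    s=np.linalg.lstsq(A,o2-o1,rcond=None)[0];a=o1+s[0]*d1[0];b=o2+s[1]*d2[0];return (a+b)/2,np.linalg.norm(a-b)
E
python3 - <<'E'
from h import *
np.set_printoptions(precision=4,suppress=True)
t=cam('top');s=cam('scene')
def blobs(c,lo,hi,mina=8):
    hsv=cv2.cvtColor(c['img'],cv2.COLOR_BGR2HSV);m=cv2.inRange(hsv,lo,hi)
    n,l,st,ce=cv2.connectedComponentsWithStats(m); return [(ce[i],st[i][4],l==i) for i in range(1,n) if st[i][4]>=mina]
for nm,c in(('top',t),('scene',s)):
  for col,lo,hi in(('red',(0,150,90),(8,255,255)),('red2',(172,150,90),(180,255,255)),('green',(50,120,80),(75,255,255))):
    for ce,a,m in blobs(c,lo,hi): print(nm,col,ce,a,onz(c,[ce],.111)[0],dep(c,[ce])[0])
# screwdriver
for nm,c in(('top',t),('scene',s)):
  hsv=cv2.cvtColor(c['img'],cv2.COLOR_BGR2HSV);m=cv2.inRange(hsv,(0,150,60),(8,255,255))|cv2.inRange(hsv,(172,150,60),(180,255,255))
  n,l,st,ce=cv2.connectedComponentsWithStats(m)
  i=1+np.argmax([st[k][4] if st[k][0]>350 else 0 for k in range(1,n)])
  print(nm,st[i],ce[i],onz(c,[ce[i]],.012))
x=cv2.resize(t['img'][180:330,190:470],None,fx=2.8,fy=2.8,interpolation=cv2.INTER_CUBIC);cv2.imwrite('pics/t1.png',x)
x=cv2.resize(s['img'][200:400,190:470],None,fx=2.8,fy=2.8,interpolation=cv2.INTER_CUBIC);cv2.imwrite('pics/s1.png',x)
E
```

```text
top red [341.6332  90.2096] 229 [ 0.938  -0.0747  0.111 ] [ 0.9188 -0.0722  0.1501]
top red [270.6316 243.8684] 38 [0.6069 0.0701 0.111 ] [0.6058 0.0695 0.1182]
top red [425.8235 296.0212] 425 [ 0.5043 -0.2394  0.111 ] [ 0.5082 -0.2604  0.0216]
top red [254.7647 370.7059] 17 [0.3589 0.0959 0.111 ] [0.3491 0.106  0.0189]
top green [248.24 248.76] 50 [0.5967 0.115  0.111 ] [0.5959 0.1143 0.1167]
top green [225.6735 253.5714] 49 [0.5866 0.1602 0.111 ] [0.5862 0.1595 0.1145]
scene red [266.9877 153.0864] 81 [ 0.9729 -0.109   0.111 ] [ 0.9026 -0.0679  0.1462]
scene red [285.7931 235.2414] 29 [0.6046 0.0704 0.111 ] [0.6032 0.0713 0.112 ]
scene red [436.0143 247.1821] 280 [ 0.4032 -0.1435  0.111 ] [ 0.5023 -0.2566  0.0186]
scene green [269.0857 244.5429] 35 [0.5938 0.1157 0.111 ] [0.5927 0.1163 0.1117]
scene green [251.625 253.95 ] 40 [0.584  0.1601 0.111 ] [0.5841 0.16   0.1109]
top [405 288  42  16 462] [426.0455 295.7965] [[ 0.5091 -0.2632  0.012 ]]
scene [422 237  29  23 321] [436.271  247.5639] [[ 0.5079 -0.264   0.012 ]]
```

View pics/t1.png

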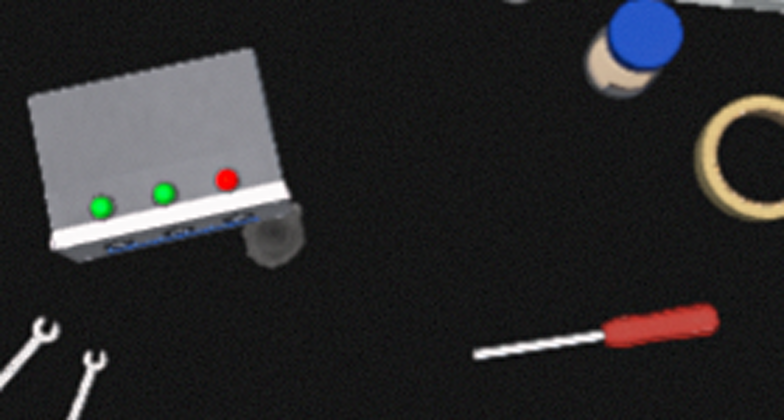

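View pics/s1.png

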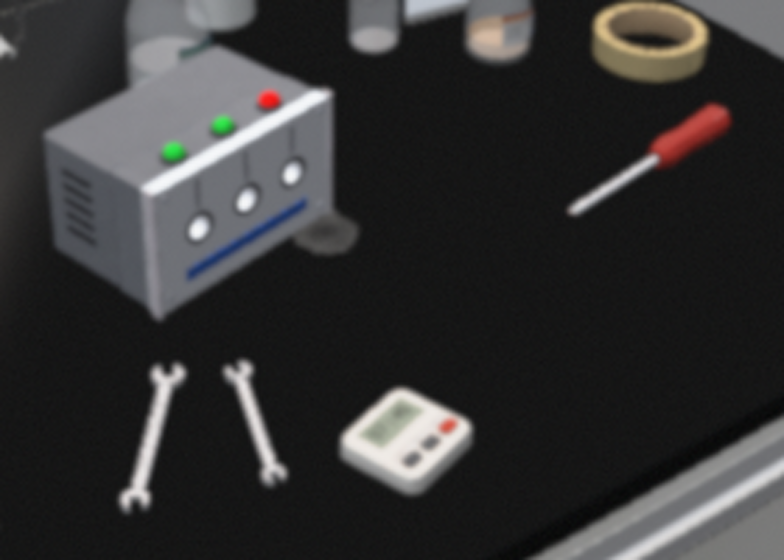

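```bash
python3 - <<'E'
from h import *
np.set_printoptions(precision=4,suppress=True)
t=cam('top');s=cam('scene');w=cam('wrist')
st=r.read_state(); Rt=R.from_quat(st['eef_rot']).as_matrix(); print('tool axes\n',Rt)
o=-w['Rm'].T@w['t']; print('cam in tool',Rt.T@(o-st['ee_pos']),'\ncam axes in tool\n',Rt.T@w['Rm'].T)
for nm,c,box in(('top',t,(350,455,280,315)),('scene',s,(385,460,230,285))):
  x0,x1,y0,y1=box; hsv=cv2.cvtColor(c['img'],cv2.COLOR_BGR2HSV)
  m=((hsv[...,2]>75)); k=np.zeros_like(m);k[y0:y1,x0:x1]=1;m&=k
  red=m&(hsv[...,1]>130); sh=m&(hsv[...,1]<80)
  P=onz(c,np.argwhere(red)[:,::-1],.012)[:,:2];S=onz(c,np.argwhere(sh)[:,::-1],.012)[:,:2]
  A=np.r_[P.mean(0)[None],S]; 
  vx,vy,_,_=cv2.fitLine(S.astype(np.float32),cv2.DIST_HUBER,0,.001,.001).ravel()
  d=np.array([vx,vy]); d*=np.sign(d[1]); mid=P.mean(0)
  vx,vy=cv2.fitLine(np.r_[P,S].astype(np.float32),cv2.DIST_HUBER,0,.001,.001).ravel()[:2]; d2=np.array([vx,vy])*np.sign(vy)
  dm=S.mean(0)-mid; dm/=np.linalg.norm(dm)
  q=(np.r_[P,S]-mid)@dm; print(nm,'mid',mid,'shaft dir',d,'all',d2,'mm',dm,'extent',q.min(),q.max(),'red',((P-mid)@dm).min(),((P-mid)@dm).max(), np.degrees(np.arctan2(dm[1],dm[0])))
print('disc',dep(t,[(288,263),(288,255),(280,268),(300,275)]))
# white panel top edge & front
for z in(.106,): print('panel top edge', onz(t,[(208,266),(293,250),(209,270),(294,247)],z))
E
```

```text
tool axes
 [[ 0.2287 -0.9735 -0.    ]
 [-0.9735 -0.2287  0.0001]
 [-0.0001  0.     -1.    ]]
cam in tool [ 0.001  -0.0781 -0.1542] 
cam axes in tool
 [[ 1.     -0.0002 -0.0001]
 [ 0.0003  0.9589  0.2837]
 [ 0.     -0.2837  0.9589]]
top mid [ 0.5092 -0.263 ] shaft dir [-0.158   0.9874] all [-0.1618  0.9868] mm [-0.1628  0.9867] extent -0.044257323617476155 0.1483472794306985 red -0.044257323617476155 0.045539355277117735 99.3703130844494
scene mid [ 0.5091 -0.2659] shaft dir [-0.175   0.9846] all [-0.1881  0.9821] mm [-0.181   0.9835] extent -0.0517751675525169 0.1577241659301031 red -0.0517751675525169 0.05810532449167873 100.43043396296007
disc [[0.5803 0.0395 0.0016]
 [0.5925 0.0377 0.0469]
 [0.5688 0.0571 0.0034]
 [0.5536 0.0125 0.0024]]
panel top edge [[0.5619 0.1957 0.106 ]
 [0.5953 0.0249 0.106 ]
 [0.5538 0.1934 0.106 ]
 [0.6015 0.023  0.106 ]]
```

apply_moves([
  {"grip":0,"xyz":[-28,-48,0],"rotation":[0,0,-9.5]},
  {"grip":0,"xyz":[-56,-96,0],"rotation":[0,0,-19]},
  {"grip":0,"xyz":[-84,-144,0],"rotation":[0,0,-28.5]},
  {"grip":0,"xyz":[-112,-192,0],"rotation":[0,0,-38]},
  {"grip":0,"xyz":[-140,-240,0],"rotation":[0,0,-47.5]},
], squeeze=40)

```text
time: 1.02
ee_pos: [0.3457, -0.4159, 0.2307]
eef_rot: [0.968, -0.25, 0.0, 0.0]
ft_force: [-0.1, -0.7, -0.1]
width: 0.0873
```

```bash
cat >> h.py <<'E'
def togo(pos,yaw,show=True):
    """tool increments to reach TCP pos with tool x yaw (deg), z down"""
    st=r.read_state();Rt=R.from_quat(st['eef_rot']);x=np.array([np.cos(np.radians(yaw)),np.sin(np.radians(yaw)),0]);z=np.array([0,0,-1.]);y=np.cross(z,x)
    T=R.from_matrix(np.c_[x,y,z]); d=Rt.inv().apply(np.array(pos)-st['ee_pos']); rv=(Rt.inv()*T).as_rotvec(degrees=True)
    if show: print('t',st['time'],'pos',st['ee_pos'],'F',st['ft_force'],'w',st['width'],'q',st['joint_positions']); print('GO mm',(d*1000).round(1),'rot',rv.round(2))
np.set_printoptions(precision=4,suppress=True)
E
python3 -c "
from h import *
togo([.509,-.264,.13],9.5)"
```

```text
t 1.025 pos [ 0.3457 -0.4159  0.2307] F [-0.1178 -0.6799 -0.0965] w 0.08731970667885192 q [ 1.0899  0.1662 -0.3311  1.6713  0.0558  1.3129  0.2432]
GO mm [  69.3 -212.   100.7] rot [  0.02  -0.01 -38.47]
```

apply_moves([
  {"grip":0,"xyz":[17,-53,25],"rotation":[0,0,-9.6]},
  {"grip":0,"xyz":[34,-106,50],"rotation":[0,0,-19.2]},
  {"grip":0,"xyz":[52,-159,75],"rotation":[0,0,-28.8]},
  {"grip":0,"xyz":[69,-212,100],"rotation":[0,0,-38.5]},
  {"grip":0,"xyz":[69,-212,100],"rotation":[0,0,-38.5]},
])

```text
time: 1.65
ee_pos: [0.5108, -0.2586, 0.1288]
eef_rot: [0.996, 0.088, -0.0, -0.002]
ft_force: [0.2, -0.4, -0.0]
width: 0.087
```

```bash
python3 -c "
from h import *
togo([.509,-.264,.13],9.5)
w=cam('wrist');cv2.imwrite('pics/w1.png',w['img'])
hsv=cv2.cvtColor(w['img'],cv2.COLOR_BGR2HSV)
m=cv2.inRange(hsv,(0,150,60),(8,255,255))|cv2.inRange(hsv,(172,150,60),(180,255,255))
c=max(cv2.findContours(m,0,2)[0],key=cv2.contourArea);print(cv2.boundingRect(c))
P=onz(w,np.argwhere(m)[:,::-1],.012);print(P.mean(0),cv2.fitLine(P[:,:2].astype(np.float32),2,0,.001,.001).ravel())
"
```

```text
t 1.65 pos [ 0.5108 -0.2586  0.1288] F [ 0.2045 -0.3657 -0.0385] w 0.08698389653701454 q [ 0.8354  0.3478 -0.5336  1.7028  0.1883  1.1449  0.4254]
GO mm [-2.7  5.  -1.2] rot [-0.2   0.02  0.58]
(297, 174, 37, 133)
[ 0.5075 -0.2618  0.012 ] [ 0.1637 -0.9865  0.5075 -0.2618]
```

View pics/w1.png

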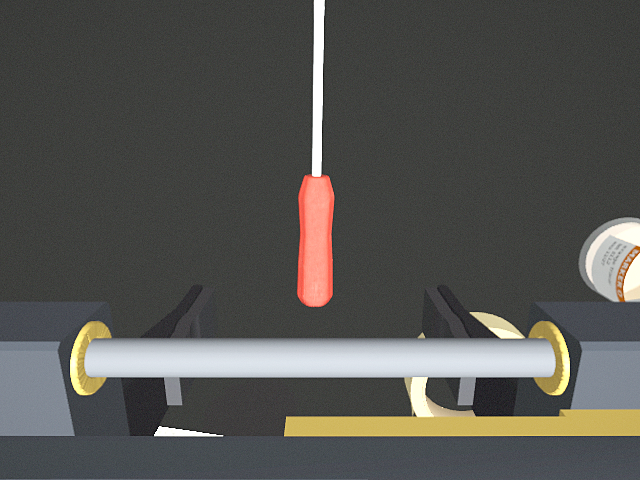

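The wrist view shows the red handle between the fingers at columns 297–334 and rows 174–307, aligned to about 0.5° and nothing in the way. I'll descend now.

apply_moves([
  {"grip":0,"xyz":[-3,4,40],"rotation":[0,0,0.5]},
  {"grip":0,"xyz":[-3,4,80],"rotation":[0,0,0.5]},
  {"grip":0,"xyz":[-3,4,105],"rotation":[0,0,0.5]},
  {"grip":0,"xyz":[-3,4,117],"rotation":[0,0,0.5]},
  {"grip":0,"xyz":[-3,4,117],"rotation":[0,0,0.5]},
])

```text
time: 2.33
ee_pos: [0.5067, -0.2667, 0.0129]
eef_rot: [0.997, 0.08, -0.001, -0.001]
ft_force: [-0.4, 1.2, -0.1]
width: 0.0865
```

```bash
python3 -c "
from h import *
togo([.508,-.2625,.0115],9.4)"
```

```text
t 2.325 pos [ 0.5067 -0.2667  0.0129] F [-0.3699  1.2371 -0.0869] w 0.08650229721966973 q [ 0.8064  0.4889 -0.4876  1.7895  0.2767  0.933   0.3607]
GO mm [ 1.9 -3.9  1.4] rot [-0.07  0.06 -0.23]
```

apply_moves([
  {"grip":0,"xyz":[2,-4,1],"rotation":[0,0,-0.2]},
  {"grip":130,"xyz":[2,-4,1],"rotation":[0,0,-0.2]},
  {"grip":255,"xyz":[2,-4,1],"rotation":[0,0,-0.2]},
  {"grip":255,"xyz":[2,-4,1],"rotation":[0,0,-0.2]},
  {"grip":255,"xyz":[2,-4,1],"rotation":[0,0,-0.2]},
], squeeze=40)

```text
time: 2.95
ee_pos: [0.5081, -0.2625, 0.0119]
eef_rot: [0.997, 0.082, -0.001, -0.001]
ft_force: [-0.2, 0.0, -1.0]
width: 0.055
```

apply_moves([
  {"grip":255,"xyz":[0,0,0],"rotation":[0,0,0]},
  {"grip":255,"xyz":[0,0,0],"rotation":[0,0,0]},
  {"grip":255,"xyz":[0,0,-20],"rotation":[0,0,0]},
  {"grip":255,"xyz":[0,0,-45],"rotation":[0,0,0]},
  {"grip":255,"xyz":[0,0,-70],"rotation":[0,0,0]},
])

```text
time: 3.58
ee_pos: [0.5085, -0.2626, 0.0841]
eef_rot: [0.997, 0.082, -0.0, -0.0]
ft_force: [1.1, -0.2, -0.5]
width: 0.0057
```

```bash
python3 -c "
from h import *
togo([.42,.03,.12],-77.3)
w=cam('wrist');cv2.imwrite('pics/w2.png',w['img'])
s=cam('scene');cv2.imwrite('pics/s2.png',cv2.resize(s['img'][150:350,350:600],None,fx=3,fy=3))"
```

```text
t 3.575 pos [ 0.5085 -0.2626  0.0841] F [ 1.092  -0.1546 -0.485 ] w 0.00570669136369424 q [ 0.828   0.3949 -0.5191  1.7454  0.22    1.0599  0.3973]
GO mm [ -39.7 -303.1  -35.7] rot [-0.02  0.03 86.67]
```

View pics/w2.png

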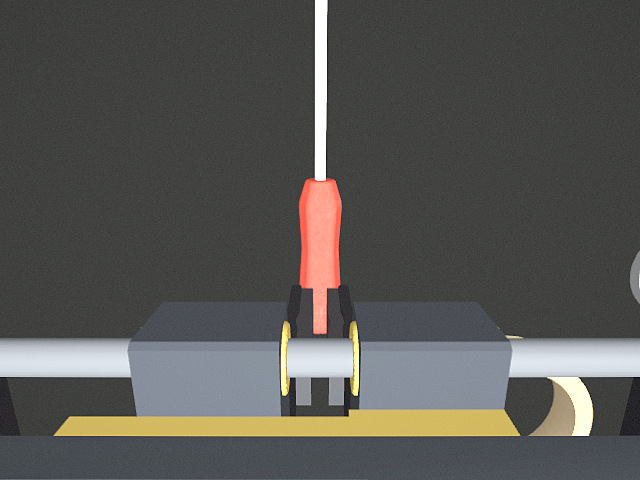

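View pics/s2.png

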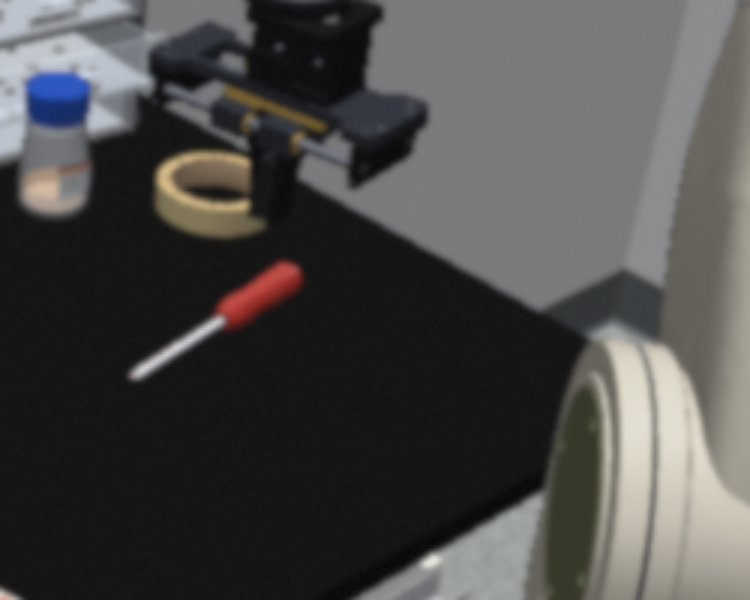

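The fingers hadn't finished closing when I lifted, so the screwdriver is still on the table. I'll reopen, re-measure and grasp again with a longer wait.

apply_moves([
  {"grip":0,"xyz":[0,0,-30],"rotation":[0,0,0]},
  {"grip":0,"xyz":[0,0,-45],"rotation":[0,0,0]},
  {"grip":0,"xyz":[0,0,-45],"rotation":[0,0,0]},
  {"grip":0,"xyz":[0,0,-45],"rotation":[0,0,0]},
  {"grip":0,"xyz":[0,0,-45],"rotation":[0,0,0]},
])

```text
time: 4.3
ee_pos: [0.5094, -0.263, 0.13]
eef_rot: [0.997, 0.082, 0.001, 0.001]
ft_force: [0.1, 0.0, -0.4]
width: 0.0441
```

apply_moves([
  {"grip":0,"xyz":[0,0,0],"rotation":[0,0,0]},
  {"grip":0,"xyz":[0,0,0],"rotation":[0,0,0]},
])

```text
time: 4.55
ee_pos: [0.5092, -0.2629, 0.1295]
eef_rot: [0.997, 0.082, 0.001, 0.0]
ft_force: [-0.5, 0.7, 0.0]
width: 0.064
```

```bash
python3 -c "
from h import *
w=cam('wrist');cv2.imwrite('pics/w3.png',w['img'])
for n in('wrist','top'):
  w=cam(n)
  hsv=cv2.cvtColor(w['img'],cv2.COLOR_BGR2HSV)
  m=cv2.inRange(hsv,(0,150,60),(8,255,255))|cv2.inRange(hsv,(172,150,60),(180,255,255))
  if n=='top': k=m*0;k[280:315,400:450]=1;m=m*k
  P=onz(w,np.argwhere(m)[:,::-1],.012);f=cv2.fitLine(P[:,:2].astype(np.float32),2,0,.001,.001).ravel();q=(P[:,:2]-f[2:])@f[:2];print(n,P.mean(0),f,q.min(),q.max())
togo([.508,-.2625,.0115],9.4)
"
```

```text
wrist [ 0.5074 -0.2616  0.012 ] [ 0.1676 -0.9859  0.5074 -0.2616] -0.044039206431512316 0.0485774839093344
top [ 0.5075 -0.2516  0.012 ] [ 0.1517 -0.9884  0.5075 -0.2516] -0.03425614656671769 0.043355301139689294
t 4.7 pos [ 0.5094 -0.263   0.1299] F [-0.0804 -0.0597  0.5006] w 0.07617410412361428 q [ 0.8403  0.3444 -0.531   1.7041  0.1891  1.1421  0.4198]
GO mm [ -1.6  -0.8 118.4] rot [ 0.06 -0.12 -0.03]
```

View pics/w3.png

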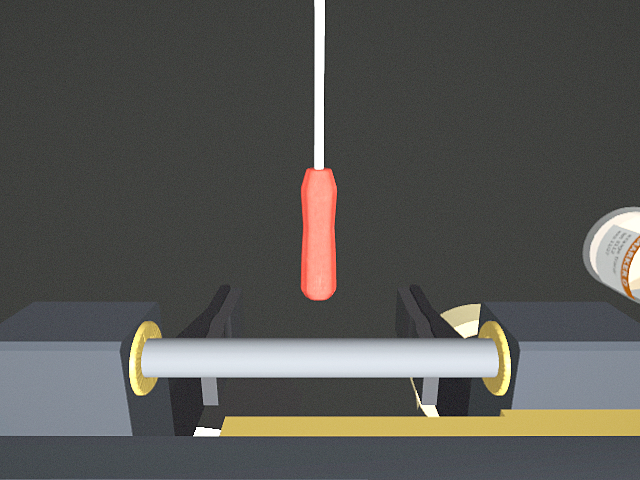

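The handle hasn't moved: it's at columns 301–337 with its end at row 299.

apply_moves([
  {"grip":0,"xyz":[-2,-1,40],"rotation":[0,0,0]},
  {"grip":0,"xyz":[-2,-1,80],"rotation":[0,0,0]},
  {"grip":0,"xyz":[-2,-1,105],"rotation":[0,0,0]},
  {"grip":0,"xyz":[-2,-1,118],"rotation":[0,0,0]},
  {"grip":0,"xyz":[-2,-1,118],"rotation":[0,0,0]},
])

```text
time: 5.32
ee_pos: [0.5074, -0.2622, 0.0116]
eef_rot: [0.997, 0.082, 0.001, 0.0]
ft_force: [0.3, 0.1, 0.8]
width: 0.0873
```

```bash
python3 -c "
from h import *
togo([.508,-.2625,.0115],9.4)"
```

```text
t 5.325 pos [ 0.5074 -0.2622  0.0116] F [0.2962 0.1491 0.7833] w 0.08731568197193999 q [ 0.8031  0.487  -0.4916  1.7967  0.2796  0.9259  0.354 ]
GO mm [0.6 0.4 0.1] rot [ 0.02 -0.08 -0.03]
```

apply_moves([
  {"grip":255,"xyz":[0,0,0],"rotation":[0,0,0]},
  {"grip":255,"xyz":[0,0,0],"rotation":[0,0,0]},
  {"grip":255,"xyz":[0,0,0],"rotation":[0,0,0]},
  {"grip":255,"xyz":[0,0,0],"rotation":[0,0,0]},
  {"grip":255,"xyz":[0,0,0],"rotation":[0,0,0]},
], squeeze=40)

```text
time: 5.95
ee_pos: [0.5074, -0.2623, 0.0117]
eef_rot: [0.997, 0.082, 0.001, 0.0]
ft_force: [0.1, -0.3, 1.0]
width: 0.0447
```

apply_moves([
  {"grip":255,"xyz":[0,0,0],"rotation":[0,0,0]},
  {"grip":255,"xyz":[0,0,0],"rotation":[0,0,0]},
  {"grip":255,"xyz":[0,0,0],"rotation":[0,0,0]},
  {"grip":255,"xyz":[0,0,0],"rotation":[0,0,0]},
])

```text
time: 6.45
ee_pos: [0.5074, -0.2622, 0.0117]
eef_rot: [0.997, 0.082, 0.001, 0.0]
ft_force: [1.1, 0.3, -0.8]
width: 0.0231
```

apply_moves([
  {"grip":255,"xyz":[0,0,0],"rotation":[0,0,0]},
  {"grip":255,"xyz":[0,0,-20],"rotation":[0,0,0]},
  {"grip":255,"xyz":[0,0,-50],"rotation":[0,0,0]},
  {"grip":255,"xyz":[0,0,-90],"rotation":[0,0,0]},
  {"grip":255,"xyz":[0,0,-100],"rotation":[0,0,0]},
])

```text
time: 7.08
ee_pos: [0.5088, -0.2627, 0.1156]
eef_rot: [0.997, 0.082, 0.003, 0.002]
ft_force: [0.3, 0.9, -1.5]
width: 0.0232
```

```bash
python3 -c "
from h import *
w=cam('wrist');cv2.imwrite('pics/w4.png',w['img'])
s=cam('scene');cv2.imwrite('pics/s4.png',cv2.resize(s['img'][150:350,350:600],None,fx=3,fy=3))
t=cam('top');cv2.imwrite('pics/t4.png',cv2.resize(t['img'][200:350,300:500],None,fx=4,fy=4))
togo([.42,.03,.12],-77.3)"
```

```text
t 7.225 pos [ 0.5072 -0.2623  0.112 ] F [ 0.1311 -0.2592 -2.0765] w 0.022972244573235708 q [ 0.8402  0.3592 -0.5301  1.727   0.2001  1.1073  0.4118]
GO mm [ -38.4 -302.6   -8.4] rot [-0.03 -0.13 86.67]
```

View pics/w4.png

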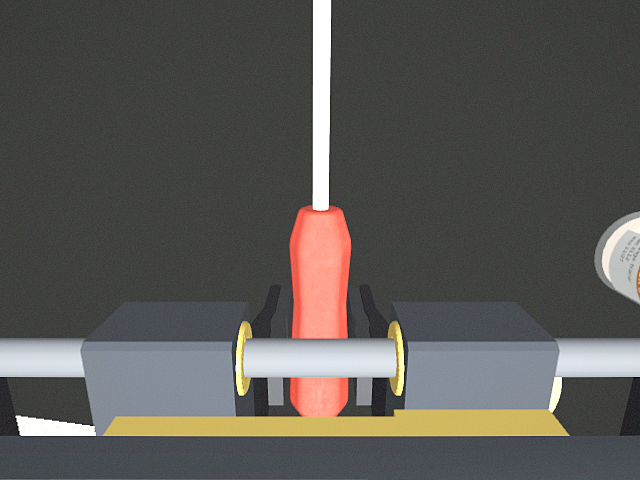

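View pics/s4.png

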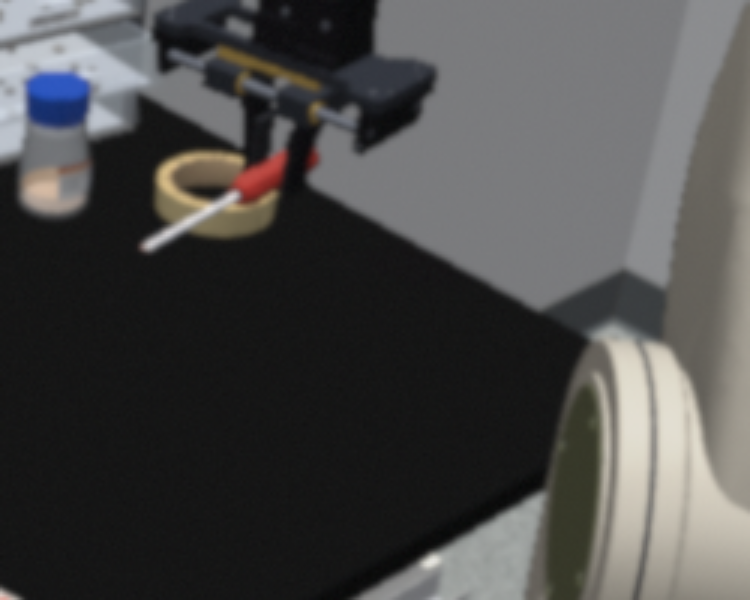

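View pics/t4.png

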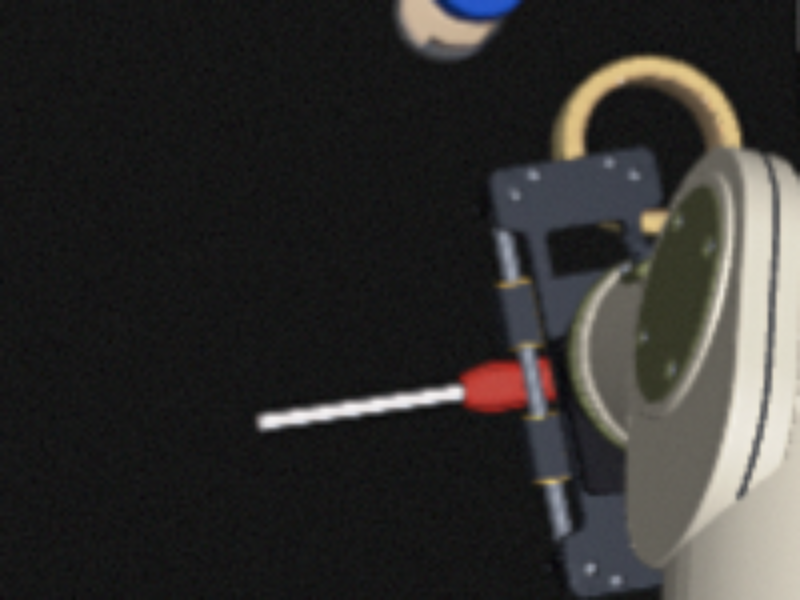

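apply_moves([
  {"grip":255,"xyz":[-4,-29,0],"rotation":[0,0,10]},
  {"grip":255,"xyz":[-7,-58,0],"rotation":[0,0,20]},
  {"grip":255,"xyz":[-11,-87,0],"rotation":[0,0,30]},
  {"grip":255,"xyz":[-15,-116,0],"rotation":[0,0,40]},
  {"grip":255,"xyz":[-18,-145,0],"rotation":[0,0,50]},
])

```text
time: 7.85
ee_pos: [0.4645, -0.1211, 0.1105]
eef_rot: [0.937, -0.35, -0.0, 0.0]
ft_force: [0.8, -0.1, -0.4]
width: 0.0229
```

```bash
python3 -c "
from h import *
togo([.424,.029,.112],-77.2)"
```

```text
t 7.85 pos [ 0.4645 -0.1211  0.1105] F [ 0.7651 -0.1069 -0.3608] w 0.022850842546806978 q [ 0.6426  0.1619 -0.5156  1.9543  0.0919  1.0483 -0.6283]
GO mm [-129.   -86.8   -1.5] rot [ 0.02  0.01 36.24]
```

apply_moves([
  {"grip":255,"xyz":[-32,-22,0],"rotation":[0,0,9]},
  {"grip":255,"xyz":[-64,-43,0],"rotation":[0,0,18]},
  {"grip":255,"xyz":[-96,-65,0],"rotation":[0,0,27]},
  {"grip":255,"xyz":[-129,-87,-1],"rotation":[0,0,36.2]},
  {"grip":255,"xyz":[-129,-87,-1],"rotation":[0,0,36.2]},
])

```text
time: 8.48
ee_pos: [0.4228, 0.0316, 0.1107]
eef_rot: [0.782, -0.623, -0.001, 0.001]
ft_force: [0.9, -0.8, -1.1]
width: 0.0232
```

```bash
python3 -c "
from h import *
togo([.424,.029,.06],-77.2)
for n,b in(('wrist',(0,480,0,640)),('scene',(180,330,180,380)),('top',(200,350,180,380))):
  w=cam(n);f=1 if n=='wrist' else 4;cv2.imwrite('pics/%s5.png'%n,cv2.resize(w['img'][b[0]:b[1],b[2]:b[3]],None,fx=f,fy=f,interpolation=2))
"
```

```text
t 8.475 pos [0.4228 0.0316 0.1107] F [ 0.8775 -0.774  -1.1293] w 0.02316301069543601 q [ 0.4439  0.0394 -0.6271  2.0776  0.0263  1.0342 -1.5407]
GO mm [ 2.8 -0.7 50.7] rot [0.11 0.04 0.18]
```

View pics/wrist5.png

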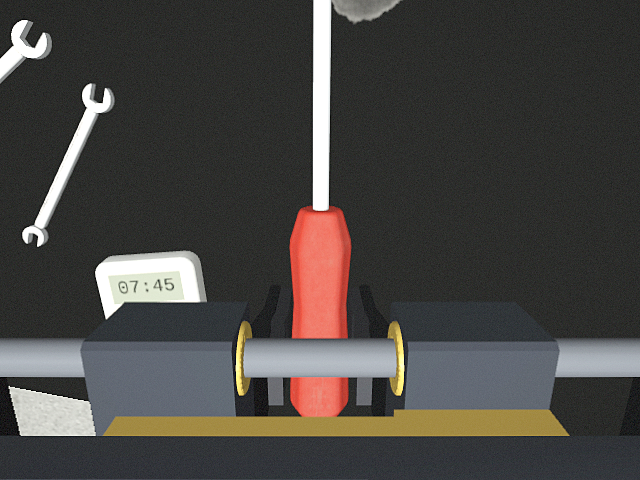

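View pics/scene5.png

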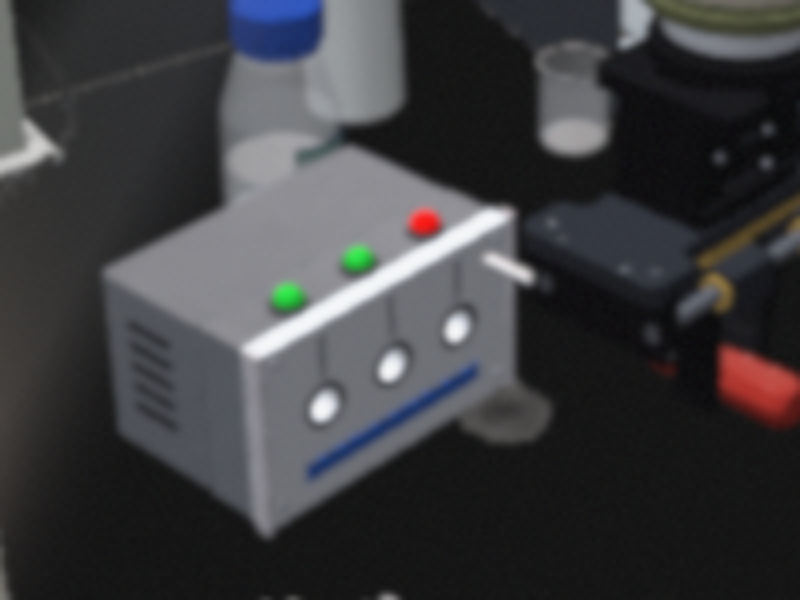

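View pics/top5.png

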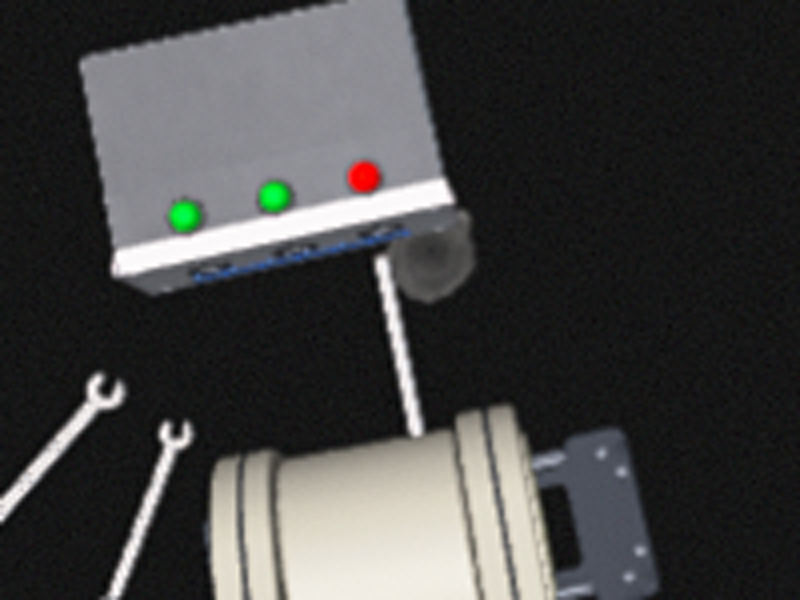

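```bash
python3 -c "
from h import *
s=cam('scene');t=cam('top')
f=lambda x,y,x0,y0:((x+.5)/4-.5+x0,(y+.5)/4-.5+y0)
tp=f(382,258,180,200);sp=f(487,259,180,180)
P,e=tri(t,tp,s,sp);print('tip',P,e)
st=r.read_state();Rt=R.from_quat(st['eef_rot']);print('tip in tool',Rt.inv().apply(P-st['ee_pos']),st['ee_pos'])
for n,p in(('h2',(457,326)),('h1',(392,366)),('h0',(324,406))): print(n,'scene on z=.06',onz(s,[f(*p,180,180)],.06)[0])
for n,p in(('red',(425,222)),('g1',(359,258)),('g0',(289,297))): print(n,'scene z.111',onz(s,[f(*p,180,180)],.111)[0])
for n,p in(('red',(365,177)),('g1',(274,197)),('g0',(185,216))): print(n,'top z.111',onz(t,[f(*p,180,200)],.111)[0])
y=np.radians(12.8);x=np.array([np.cos(y),np.sin(y),0])
H=np.array([.585,.0655,.06]);Y=np.array([-x[1],x[0],0])
print('proj holes scene',proj(s,[H,H+.046*Y,H+.092*Y]),'crop',(proj(s,[H,H+.046*Y,H+.092*Y])-[180,180]+.5)*4-.5)
print('proj crn',(proj(s,[H-.039*Y+[0,0,.046],H+.131*Y+[0,0,.046],H+.131*Y-[0,0,.06]])-[180,180]+.5)*4-.5)
"
```

```text
tip [0.566  0.0601 0.106 ] 0.0012839036151310198
tip in tool [ 0.0003 -0.1455  0.0049] [0.4241 0.0282 0.1111]
h2 scene on z=.06 [0.5828 0.0665 0.06  ]
h1 scene on z=.06 [0.5714 0.1119 0.06  ]
h0 scene on z=.06 [0.5615 0.1563 0.06  ]
red scene z.111 [0.6049 0.0701 0.111 ]
g1 scene z.111 [0.5947 0.1144 0.111 ]
g0 scene z.111 [0.5839 0.1596 0.111 ]
red top z.111 [0.6069 0.0696 0.111 ]
g1 top z.111 [0.5964 0.1153 0.111 ]
g0 top z.111 [0.5865 0.1597 0.111 ]
proj holes scene [[293.6775 260.4666]
 [277.378  270.0659]
 [260.2672 280.1412]] crop [[456.2101 323.3665]
 [391.0121 361.7635]
 [322.5688 402.0647]]
proj crn [[508.9406 215.0865]
 [256.1699 356.4415]
 [268.9641 538.6941]]
```

```bash
python3 -c "
from h import *
s=cam('scene');t=cam('top')
f=lambda x,y,x0,y0:((x+.5)/4-.5+x0,(y+.5)/4-.5+y0)
for a,b in(((365,177),(425,222)),((274,197),(359,258)),((185,216),(289,297)),((452,203),(514,211))): print(tri(t,f(*a,180,200),s,f(*b,180,180)))
print(-s['Rm'].T@s['t'],-t['Rm'].T@t['t'])
togo([.424,.0275,.065],-77.1)
"
```

```text
(array([0.6068, 0.0693, 0.1099]), np.float64(0.0008241121688290416))
(array([0.596 , 0.1146, 0.1106]), np.float64(0.0016448357712416004))
(array([0.5862, 0.1593, 0.1099]), np.float64(0.0016590029486185608))
(array([0.5939, 0.0251, 0.1075]), np.float64(0.0014320850098790154))
[-0.258   0.6103  0.7272] [ 0.4619 -0.0106  1.0826]
t 8.825 pos [0.4242 0.0284 0.1113] F [ 0.2933 -0.2557 -0.7546] w 0.02270950535070061 q [ 0.4476  0.0402 -0.6234  2.0755  0.0269  1.0344 -1.5368]
GO mm [ 0.8  0.3 46.3] rot [ 0.04  0.02 -0.11]
```

apply_moves([
  {"grip":255,"xyz":[0,0,15],"rotation":[0,0,0]},
  {"grip":255,"xyz":[0,0,30],"rotation":[0,0,0]},
  {"grip":255,"xyz":[0,0,46],"rotation":[0,0,0]},
  {"grip":255,"xyz":[0,0,46],"rotation":[0,0,0]},
  {"grip":255,"xyz":[0,0,46],"rotation":[0,0,0]},
])

```text
time: 9.45
ee_pos: [0.4242, 0.0286, 0.0653]
eef_rot: [0.782, -0.624, -0.0, 0.0]
ft_force: [1.3, -0.1, -0.3]
width: 0.023
```

```bash
python3 -c "
from h import *
togo([.424,.0275,.065],-77.1)
for n,b in(('scene',(180,330,180,380)),('top',(200,350,180,380))):
  w=cam(n);f=1 if n=='wrist' else 4;cv2.imwrite('pics/%s6.png'%n,cv2.resize(w['img'][b[0]:b[1],b[2]:b[3]],None,fx=f,fy=f,interpolation=2))
"
```

```text
t 9.45 pos [0.4242 0.0286 0.0653] F [ 1.3133 -0.0672 -0.3019] w 0.02300947069266479 q [ 0.4315  0.1172 -0.624   2.118   0.0846  0.9309 -1.5873]
GO mm [1.  0.5 0.3] rot [ 0.05  0.03 -0.1 ]
```

View pics/scene6.png

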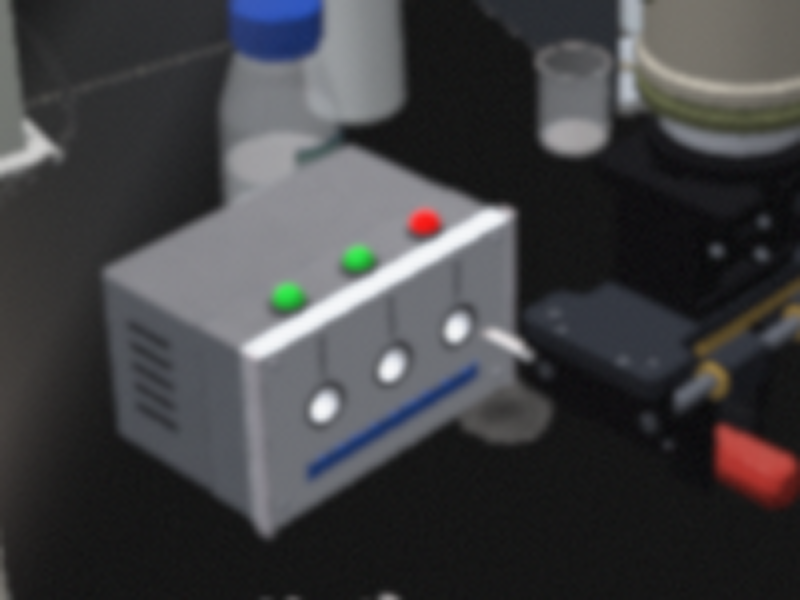

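View pics/top6.png

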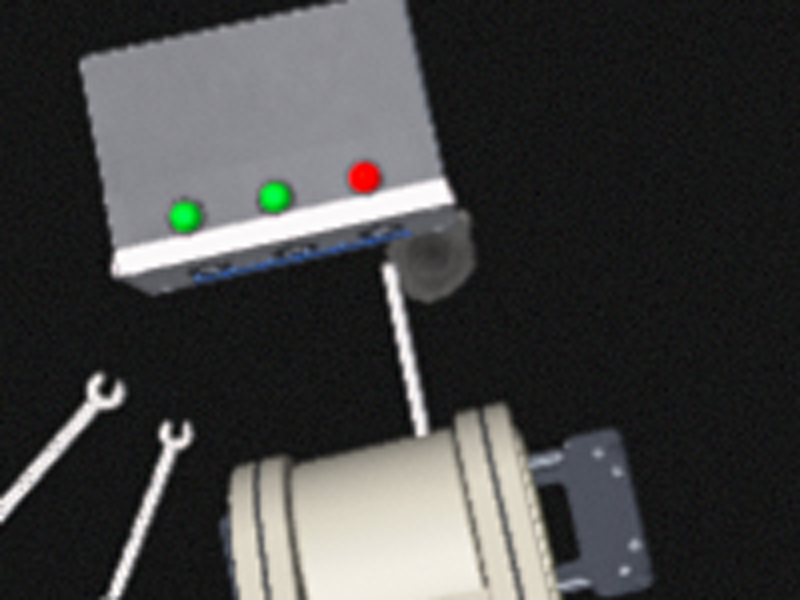

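```bash
python3 -c "
from h import *
s=cam('scene');t=cam('top')
f=lambda x,y,x0,y0:((x+.5)/4-.5+x0,(y+.5)/4-.5+y0)
g=lambda p,x0,y0:((p-[x0,y0]+.5)*4-.5)
P,e=tri(t,f(389,267,180,200),s,f(489,334,180,180));print('tip',P,e)
st=r.read_state();Rt=R.from_quat(st['eef_rot']);print('tool',Rt.inv().apply(P-st['ee_pos']), -Rt.as_matrix()[:,1])
d=-Rt.as_matrix()[:,1]
for k in(0,.01,.015,.02,.025,.03): print(k,g(proj(s,[P+k*d]),180,180),g(proj(t,[P+k*d]),180,200))
Pn=st['ee_pos']+d*.14; print('nominal tip',Pn,g(proj(s,[Pn]),180,180),g(proj(t,[Pn]),180,200))
cv2.imwrite('pics/s7.png',cv2.resize(s['img'][240:290,270:330],None,fx=10,fy=10,interpolation=2))
"
```

```text
tip [0.5659 0.0595 0.062 ] 0.001519153623923297
tool [ 0.001  -0.1448  0.0038] [0.9752 0.2213 0.0001]
0 [[487.4819 333.7963]] [[390.1201 267.91  ]]
0.01 [[472.8516 326.2217]] [[386.2375 249.445 ]]
0.015 [[465.5886 322.461 ]] [[384.3005 240.2345]]
0.02 [[458.3602 318.7179]] [[382.3665 231.0386]]
0.025 [[451.1661 314.9924]] [[380.4354 221.8573]]
0.03 [[444.0061 311.2842]] [[378.5071 212.6905]]
nominal tip [0.561  0.0594 0.0657] [[493.1632 331.9246]] [[389.7099 276.4622]]
```

View pics/s7.png

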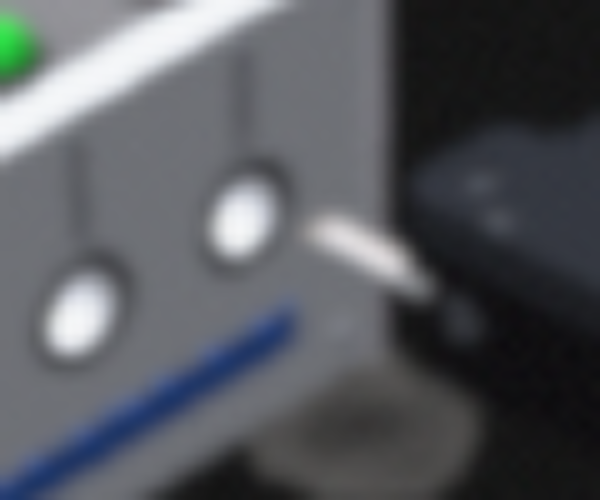

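apply_moves([
  {"grip":255,"xyz":[0,0,3],"rotation":[0,0,0]},
  {"grip":255,"xyz":[0,0,3],"rotation":[0,0,0]},
  {"grip":255,"xyz":[0,-5,3],"rotation":[0,0,0]},
  {"grip":255,"xyz":[0,-10,3],"rotation":[0,0,0]},
  {"grip":255,"xyz":[0,-14,3],"rotation":[0,0,0]},
], squeeze=55)

```text
time: 10.28
ee_pos: [0.4387, 0.0316, 0.0627]
eef_rot: [0.781, -0.624, 0.0, -0.0]
ft_force: [-0.0, -0.5, -1.0]
width: 0.0226
```

```bash
python3 -c "
from h import *
togo([.424,.0275,.062],-77.1)
s=cam('scene');t=cam('top')
cv2.imwrite('pics/s8.png',cv2.resize(s['img'][240:290,270:330],None,fx=10,fy=10,interpolation=2))
cv2.imwrite('pics/t8.png',cv2.resize(t['img'][235:285,250:310],None,fx=10,fy=10,interpolation=2))
"
```

```text
t 10.275 pos [0.4387 0.0316 0.0627] F [-0.023  -0.4552 -1.0164] w 0.02261396060780924 q [ 0.4177  0.1553 -0.6211  2.0872  0.1124  0.9305 -1.6125]
GO mm [ 0.8 15.2  0.7] rot [-0.02  0.01 -0.1 ]
```

View pics/s8.png

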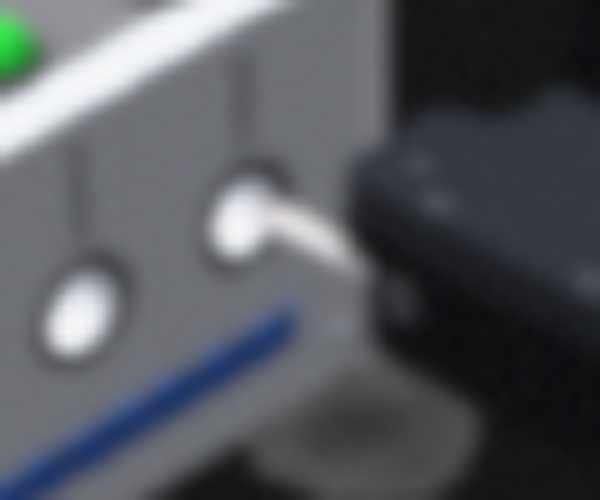

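View pics/t8.png

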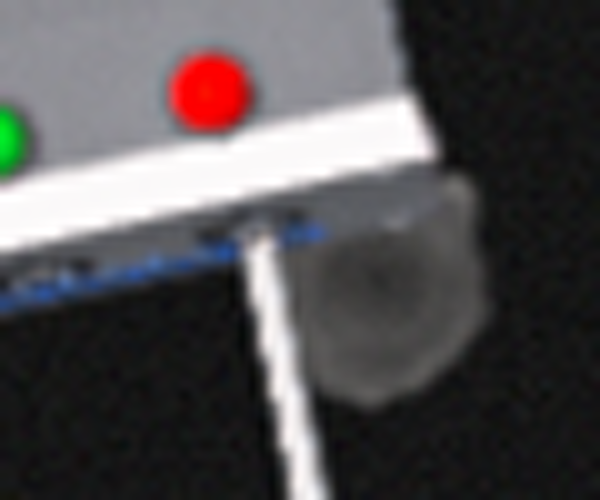

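The scene view has the tip at (270,213), at the right edge of the collar whose centre is (248,214). The top view shows the shaft at x=258 pointing at the collar centre. I'll go about 2 mm lower and advance.

apply_moves([
  {"grip":255,"xyz":[0,0,2],"rotation":[0,0,0]},
  {"grip":255,"xyz":[0,-3,2],"rotation":[0,0,0]},
  {"grip":255,"xyz":[0,-6,2],"rotation":[0,0,0]},
  {"grip":255,"xyz":[0,-10,2],"rotation":[0,0,0]},
  {"grip":255,"xyz":[0,-12,2],"rotation":[0,0,0]},
])

```text
time: 11.0
ee_pos: [0.4507, 0.0345, 0.0608]
eef_rot: [0.782, -0.624, 0.0, -0.0]
ft_force: [-0.7, -0.2, -0.2]
width: 0.0226
```

```bash
python3 -c "
from h import *
togo([.424,.0275,.06],-77.1)
s=cam('scene');t=cam('top')
cv2.imwrite('pics/s9.png',cv2.resize(s['img'][240:290,270:330],None,fx=10,fy=10,interpolation=2))
cv2.imwrite('pics/t9.png',cv2.resize(t['img'][235:285,250:310],None,fx=10,fy=10,interpolation=2))
"
```

```text
t 11.0 pos [0.4507 0.0345 0.0608] F [-0.6739 -0.1804 -0.2221] w 0.022625917317847754 q [ 0.4054  0.1866 -0.6176  2.0604  0.1337  0.9323 -1.6314]
GO mm [ 0.9 27.6  0.8] rot [-0.03  0.02 -0.1 ]
```

View pics/s9.png

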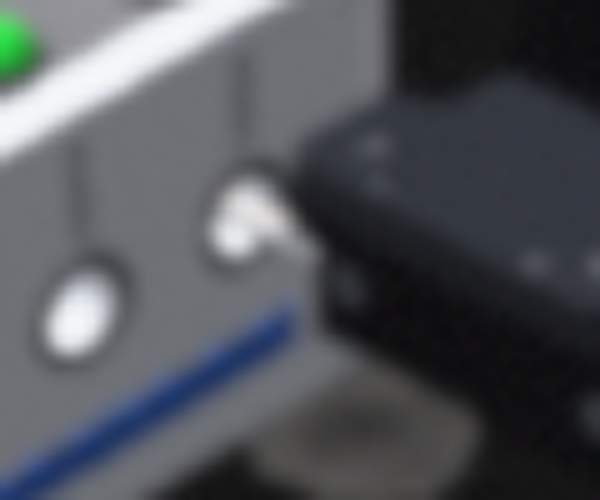

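View pics/t9.png

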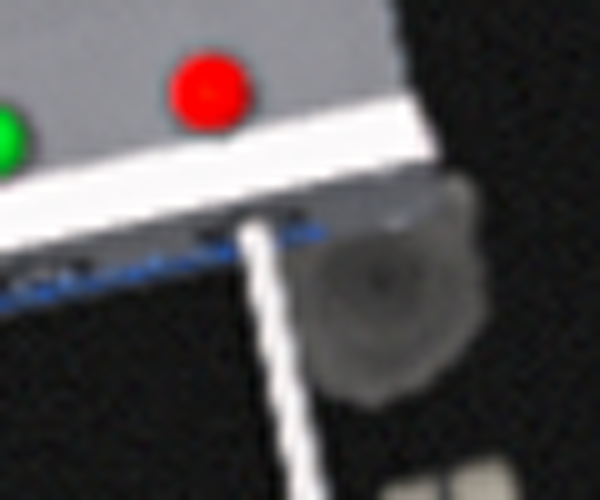

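The tip is now in the hole, at about (240,205) in the scene crop, with no contact force. I'll push on while watching the force.

apply_moves([
  {"grip":255,"xyz":[0,-3,1],"rotation":[0,0,0]},
  {"grip":255,"xyz":[0,-6,1],"rotation":[0,0,0]},
  {"grip":255,"xyz":[0,-8,1],"rotation":[0,0,0]},
  {"grip":255,"xyz":[0,-8,1],"rotation":[0,0,0]},
])

```text
time: 11.6
ee_pos: [0.4585, 0.0363, 0.0597]
eef_rot: [0.782, -0.624, -0.0, -0.0]
ft_force: [0.9, -0.1, -0.6]
width: 0.0228
```

```bash
python3 -c "
from h import *
for i in range(3): cam('top'); print(r.read_state()['ft_force'])
togo([.424,.0275,.06],-77.1)"
```

```text
[-0.1254  0.5457  0.6972]
[-0.6499 -0.104  -0.6808]
[ 0.5452 -0.4151 -0.8651]
t 11.75 pos [0.4583 0.0362 0.0597] F [ 0.5452 -0.4151 -0.8651] w 0.022686440297597674 q [ 0.3973  0.2058 -0.615   2.0429  0.1466  0.9347 -1.6425]
GO mm [ 0.9 35.4 -0.3] rot [-0.02  0.03 -0.1 ]
```

apply_moves([
  {"grip":255,"xyz":[0,-2,0],"rotation":[0,0,0]},
  {"grip":255,"xyz":[0,-4,0],"rotation":[0,0,0]},
  {"grip":255,"xyz":[0,-4,0],"rotation":[0,0,0]},
])

```text
time: 12.12
ee_pos: [0.4618, 0.0371, 0.0595]
eef_rot: [0.782, -0.624, -0.0, 0.0]
ft_force: [-2.7, -0.3, -1.0]
width: 0.0227
```

apply_moves([
  {"grip":255,"xyz":[0,-2,0],"rotation":[0,0,0]},
  {"grip":255,"xyz":[0,-4,0],"rotation":[0,0,0]},
  {"grip":255,"xyz":[0,-4,0],"rotation":[0,0,0]},
])

```text
time: 12.5
ee_pos: [0.4656, 0.038, 0.0593]
eef_rot: [0.782, -0.624, -0.001, 0.0]
ft_force: [-4.3, -0.8, -0.7]
width: 0.0223
```

```bash
python3 -c "
from h import *
F=[]
for i in range(4): s=cam('scene'); F.append(r.read_state()['ft_force'])
print(np.array(F),np.mean(F,0))
togo([.424,.0275,.06],-77.1)
cv2.imwrite('pics/s10.png',cv2.resize(s['img'][240:290,270:330],None,fx=10,fy=10,interpolation=2))"
```

```text
[[-3.6647 -0.6452 -0.4616]
 [-4.1003 -1.3549 -0.33  ]
 [-4.7366 -0.5379 -0.0681]
 [-3.4045 -1.3696 -0.6429]] [-3.9765 -0.9769 -0.3757]
t 12.7 pos [0.4656 0.0379 0.0594] F [-3.4045 -1.3696 -0.6429] w 0.022423346950665984 q [ 0.3894  0.2236 -0.6123  2.0244  0.1578  0.9401 -1.6522]
GO mm [ 0.9 42.8 -0.5] rot [ 0.06  0.03 -0.1 ]
```

View pics/s10.png

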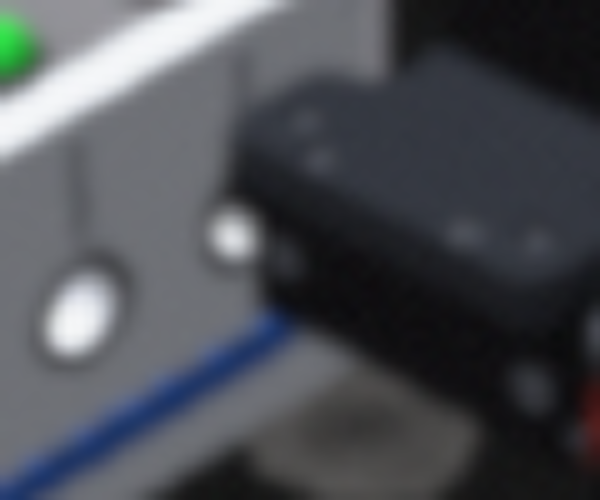

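The force along the axis is about 4 N, which matches the spring partway in. I'll push on to the stop.

apply_moves([
  {"grip":255,"xyz":[0,-1,0],"rotation":[0,0,0]},
  {"grip":255,"xyz":[0,-2,0],"rotation":[0,0,0]},
  {"grip":255,"xyz":[0,-2,0],"rotation":[0,0,0]},
])

```text
time: 13.08
ee_pos: [0.4675, 0.0384, 0.0594]
eef_rot: [0.782, -0.624, -0.001, 0.0]
ft_force: [-4.8, -1.2, -0.7]
width: 0.0225
```

apply_moves([
  {"grip":255,"xyz":[0,-1,0],"rotation":[0,0,0]},
  {"grip":255,"xyz":[0,-2,0],"rotation":[0,0,0]},
  {"grip":255,"xyz":[0,-2,0],"rotation":[0,0,0]},
])

```text
time: 13.45
ee_pos: [0.4683, 0.0385, 0.0588]
eef_rot: [0.781, -0.624, -0.001, 0.001]
ft_force: [-7.9, -1.5, 0.0]
width: 0.0231
```

```bash
python3 -c "
from h import *
F=[]
for i in range(4): s=cam('scene'); F.append(r.read_state()['ft_force'])
print(np.array(F),np.mean(F,0))
togo([.424,.0275,.06],-77.1)
"
```

```text
[[-7.9391 -1.8873 -0.4199]
 [-8.9612 -2.2871 -1.1588]
 [-7.4952 -0.9614  0.5281]
 [-8.4227 -1.5283 -0.3049]] [-8.2046 -1.666  -0.3389]
t 13.65 pos [0.4683 0.0386 0.0589] F [-8.4227 -1.5283 -0.3049] w 0.022848302367209337 q [ 0.3854  0.2326 -0.6108  2.016   0.1631  0.944  -1.6569]
GO mm [ 1.  45.7 -1. ] rot [ 0.21  0.04 -0.1 ]
```

The spring took about 2.7, 4.1 and 5.0 N in turn, then the force jumped to 8.4 N while the TCP stopped. That means the button is on its stop. One last look before handing in.

```bash
python3 -c "
from h import *
t=cam('top');w=cam('wrist')
cv2.imwrite('pics/t11.png',cv2.resize(t['img'][150:400,150:450],None,fx=2.4,fy=2.4,interpolation=2));cv2.imwrite('pics/w11.png',w['img'])"
```

```text
(no output)
```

View pics/t11.png

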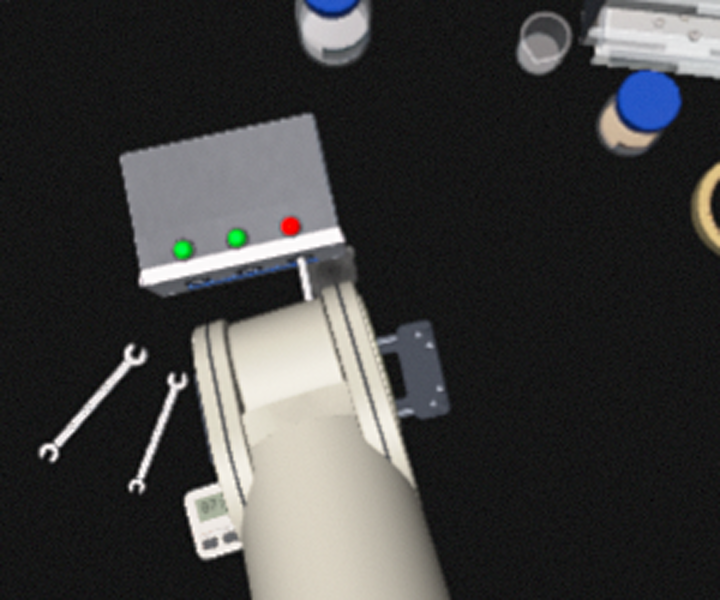

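View pics/w11.png

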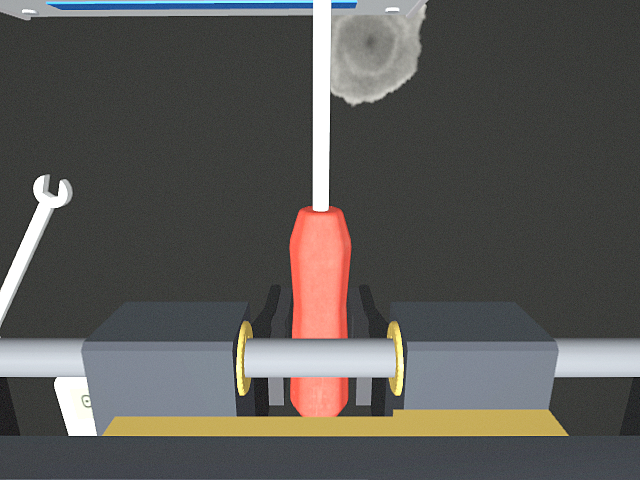

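The top view shows the shaft going into the hole below the red lamp at (303,262), and the spanners, beaker and bottle in their old places. In the wrist view the handle sits unslipped in the jaws at columns 290–350. I'm handing in.

```bash
python3 -c "
from h import *
s=r.read_state();print(s['time'],s['ft_force'],s['width'],s['ee_pos']);print(r.close_job())"
```

```text
13.75 [-6.7661 -1.855   0.8882] 0.022866473810157495 [0.4683 0.0385 0.0589]
the job is handed in; nothing more can be done
None
```

I picked up the red-handled screwdriver, put its tip through the right-hand hole (hole_2, below the red lamp) and pressed the yellow button to its stop. I handed the job in at about 13.8 s with the screwdriver still gripped and pushing; `close_job()` gave no verdict.

**Press:** the push rose from about 2.7 to 4.1 to 5.0 N, as the spring should. It then jumped to about 8 N while the TCP stopped moving, and the last reading was about 7 N. The button's travel was inferred from this, not read directly.

**Grip and surroundings:** the opening held at 23 mm and the handle had not slipped in the jaws. In the final top view the spanners, beaker and bottle were where they started. I never reached towards the other two holes.

**What went wrong or disagreed:**
- **First grasp failed:** I lifted before the slow fingers had closed. The screwdriver had not moved, and I grasped it again with a longer wait.
- **Tip position:** triangulating from the two cameras put the tip about 5 mm further out and 4 mm lower than the nominal grip geometry. I aimed by the images and used the contact force for depth.

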